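# Put the dropper pipette away in the push-latch drawer

## Task

Press the front of the small drawer unit on the desk so that its push latch lets the drawer spring out, and lay the dropper pipette flat in the open drawer without dropping it. Then push the drawer back in until it latches again and stays shut by itself. Do not disturb the jar, the bottle or the beaker.

Things in the scene. Friction and masses are not known exactly. Their poses are not given: they have to be found in the camera images.
- cabinet: Low grey unit fixed on the desk, 240 mm deep (x), 238 wide (y), 81 high, with one white handleless drawer. Origin: centre of its underside; turned up to 0.2 rad. The housing's open front is the plane x = -120 mm; the drawer comes out along -x, roughly to the robot. Its spring pushes out with 5.5 N when shut, 2.7 N when out; a damper adds 14 N per m/s, the latch some 4 N; 16 N presses it fully in.
- drawer (a joint): Drawer way out, m. 0.002: latched (start); 0.13: fully out. Latched: press in to the stop, about 11 mm past 0 (joint -0.011), let go: it springs out in 2 s (keep out of its way). Out: push in to the same stop, let go: it comes back to 0.002 and stays. Under 10 mm need not switch it (a latched drawer stays latched, an open one springs out again). Every full press switches it.
- drawer_front (a point): Centre of the outer face of the drawer's white front panel, moving with the drawer: 218 mm wide, 56 high, 20 thick, square to the unit's x, spanning heights 12 to 68 mm. When latched the face stands 18 mm in front of the grey housing, and still 5 mm when fully pressed in.
- drawer_in (a point): Point on the drawer's inner floor where things are laid, moving with it: 15.5 mm above the desk, midway across, 55 mm behind the panel's inner face. Drawer fully out, it lies 73 mm in front of the housing. Axes as the unit's. The tray is 206 mm wide (y) and 143 long (x) inside; side walls 5 mm thick, 37 mm above the floor; front panel 53 mm above it.
- pipette: Dropper pipette lying loose on the desk to the right, 154 mm long, 20 g: a red rubber bulb 12 mm thick at one end, a thin clear glass tube 7 mm thick at the other. Origin: on its underside at mid length. Its y axis runs along it; the bulb end is at y = -77 mm, the glass tip at y = +77 mm. It can roll a little.
- pipette_bulb (a point): Good place to grip the pipette across its length: on its axis, on the red bulb (12 mm thick), 45 mm from mid length towards the bulb end, 6 mm above its underside.
- jar: Bystander: small clear glass jar, 54 mm wide, 56 mm high. Origin: centre of its underside. Leave it alone.
- brown_bottle: Bystander: brown reagent bottle with black cap, 44 mm wide, 120 mm high. Origin: centre of its underside. Leave it alone.
- beaker: Bystander: off-white plastic beaker, 91 mm wide, 113 mm high. Origin: centre of its underside. Leave it alone.

How it is judged:
On the way, in this order (a step that is already met when the one before it is completed fails the run):
1. the latch is released and the drawer has sprung out (at least 120 of 130 mm) (value of joint drawer above 0.12 m), for 0.2 s.
2. the pipette lies flat on the floor of the open drawer, let go and at rest (x of pipette in the frame of drawer_in between -0.06 and 0.09 m and y of pipette in the frame of drawer_in between -0.05 and 0.05 m and z of each of pipette_bulb, pipette in the frame of drawer_in below 0.02 m and z of pipette in the frame of drawer_in above -0.01 m and angle between pipette's own y axis and vertical between 1.4 and 1.74 rad and value of joint drawer above 0.1 m and contact force between the fingers and pipette below 0.05 N and linear speed of pipette below 0.05 m/s), for 0.2 s.
At the end, for the whole second after the job is handed in: The drawer is shut and held by its latch alone (within 6 mm of the latched position, at rest), with the pipette lying flat on its floor (mid length within 50 mm of the middle across the drawer, its underside within 20 mm of the floor, level within 10 degrees) (x of pipette in the frame of drawer_in between -0.06 and 0.09 m and y of pipette in the frame of drawer_in between -0.05 and 0.05 m and z of each of pipette_bulb, pipette in the frame of drawer_in below 0.02 m and z of pipette in the frame of drawer_in above -0.01 m and angle between pipette's own y axis and vertical between 1.4 and 1.74 rad and value of joint drawer between -0.006 and 0.008 m and velocity of joint drawer below 0.01 m/s and linear speed of pipette below 0.05 m/s); the robot touches nothing.
It fails at once if the pipette is dropped (falls freely faster than 0.7 m/s) (linear speed of pipette above 0.7 m/s and contact force between the fingers and pipette below 0.05 N).
It fails at once if the jar is moved by more than 30 mm (distance of jar from where it was at the start of the episode above 0.03 m).
It fails at once if the bottle is moved by more than 30 mm (distance of brown_bottle from where it was at the start of the episode above 0.03 m).
It fails at once if the beaker is moved by more than 30 mm (distance of beaker from where it was at the start of the episode above 0.03 m).
It also fails if it takes over 67 s, if anything falls off the work surface, if the arm or the gripper's body presses on something with over 40 N, if the wrist force passes 120 N, or if a joint passes its speed limit or range.

## Robot

A 6-joint arm with a two-finger parallel gripper is mounted at the origin on a cart in front of the work surface, level with it; the furniture and walls round the work are solid. World frame = base frame: x ahead of the robot, y to its left, z up, the work surface at z = 0. Lengths are in m, angles in rad, forces in N, time in s.
With the tool pointing down it reaches from about 0.35 to 0.975 m from the base axis. Payload 17.4 kg.
Tool frame: the origin (TCP) lies midway between the tips of the shut fingers; the grasp point (between the pads) lies 19 mm behind it (robot.pinch_z is the distance from the TCP to the grasp point, in m); z points along the fingers, y is the line along which they close (so a half turn about z gives the same grasp; the last joint's range is limited). The gripper opens to 85 mm and grips with 20 to 120 N. Pads are 22 mm wide; open, the fingers measure 114 mm over their backs; the gripper's body (76 mm by 85 mm) begins 54 mm behind the grasp point. The pads swing forward as they close: fully open they stand 13 mm farther back than shut.
Start: joints at [1.093, 0.116, 1.442, -0, 1.584, -0.038], TCP at [0.287, 0.611, 0.21] pointing down, gripper open.
Joint ranges: [-2.83, 2.83], [-0.83, 2.19], [0.07, 2.5], [-1.14, 4.28], [0.01, 3], [-2.97, 2.97]. Speed limits (rad/s): [1.89, 1.89, 2.22, 3.14, 3.14, 3.14].

## Interface

Orientations are given as a unit quaternion [w, x, y, z].
In Python, from station import robot gives the robot as it stands.
- The arm moves only by the shell command python3 -m pendant 'ROWS' [FORCE]. ROWS is JSON, a list of rows, each a list of 3 entries, a list of its own where there are three numbers: the turn, a rotation vector about the tool's x, y, z in units of 5 degrees (1.0 is 5 degrees), then the shift along the tool's x, y, z in units of 30 mm (1.0 is 30 mm), then the finger opening in mm, from 0 to 85.4. In form: [[[ax, ay, az], [dx, dy, dz], fingers], ...]. A call has 1 to 12 rows; each row shifts and turns the commanded pose from where the row before left it, along the tool's axes as they then stand; what a row does not reach is not made up. A row lasts 1/8 s, in which the tool goes at most 62.5 mm and 10.7 degrees, less where a joint would pass 70% of its speed; a pose out of reach is approached as far as the arm can. A call is refused whole if a number of a shift passes 1 or a number of a turn 1, either way. A call with a gripper value outside its range is refused whole. The fingers move at their own pace and stop on an object; FORCE is the grip in N (left out, the last holds). Time passes only in rows, so rows that do not move let the fingers close. It gives the time, the measured TCP pose, the force, the opening and the grip force at its end, in the units of the state.
- robot.read_state(): the state, without advancing time (a new reading comes with each control period).
- robot.grab_frame(name): name is "scene" or "top"; returns a dict with "pixels" (480x640x3 uint8, red, green, blue), "range_z" (480x640 float32, m along the optical axis (not along the pixel's ray), 0 where there is no reading), "camera_matrix" (3x3 intrinsics, pixels), "R" (3x3) and "t" (3): a world point X has camera coordinates R X + t. Camera axes: x right, y down, z forward; pixel columns grow to the right and rows downward; lengths in m; the calibration is good to about 2 mm. A picture is of the moment at which its call begins.
- robot.close_job(): hands the job in; it is judged then, once.
The state is a dict: "time": time; "joint_positions": joint angles; "joint_vel": joint speeds; "joint_efforts": joint torques, N m; "tool_pos": TCP position; "eef_rot": TCP orientation; "force": force on the tool from outside, world axes, zero at the start; "torque": the same for the moment, N m; "gripper_width": finger opening in m; "grasp_force": force on a finger pad.
Only numpy, scipy, OpenCV 4.12 (cv2) and the standard library are available. Lean on these libraries where they do the work, as an engineer would, in place of code of your own. Each camera call takes 0.05 s, during which the arm holds its last target. There are 200 camera calls.

## Working session

There is one attempt and no reset: what is moved stays moved. The work goes in short steps, Python scripts to look and compute and a shell command to move; the robot and the scene stay as the last step left them, time stands still between calls to the robot, and variables do not carry over. Pictures are saved under pics/ and viewed, at most 10 in all, crops included, and the job is handed in when it is done.

```bash
ls; mkdir -p pics; python3 - <<'E'
from station import robot
import cv2,numpy as np
for n in("scene","top"):
    f=robot.grab_frame(n); np.savez(f"{n}0.npz",**f); cv2.imwrite(f"pics/{n}0.png",f["pixels"][...,::-1])
    print(n,f["R"].round(3).tolist(),f["t"],f["camera_matrix"].tolist())
s=robot.read_state(); print(s,robot.pinch_z)
E
```

```text
pics
scene [[-0.818, -0.575, 0.022], [-0.39, 0.526, -0.756], [0.423, -0.627, -0.655]] [0.55469931 0.20427939 1.40501245] [[536.3980348334172, 0.0, 318.2566751680682], [0.0, 536.3980348334172, 238.48008371584126], [0.0, 0.0, 1.0]]
top [[-0.001, -1.0, -0.028], [-0.994, 0.004, -0.108], [0.108, 0.028, -0.994]] [0.15852455 0.61006274 0.97871512] [[445.19572871284976, 0.0, 319.3835968502456], [0.0, 445.19572871284976, 244.95138644916227], [0.0, 0.0, 1.0]]
{'time': 0.1, 'joint_positions': array([ 1.09321224e+00,  1.16451913e-01,  1.44221298e+00, -3.24857090e-06,
        1.58401405e+00, -3.78104284e-02]), 'joint_vel': array([-0.0002324 , -0.00168653, -0.00102616,  0.00053461, -0.00124877,
       -0.00031313]), 'joint_efforts': array([ 4.80091567e-04, -7.33660412e+01, -6.33796692e+01, -1.47168021e-04,
        5.17908367e-03,  1.90357468e-05]), 'tool_pos': array([0.28729324, 0.61058546, 0.20911763]), 'eef_rot': array([-1.36851988e-04,  2.18119167e-01,  9.75921992e-01, -5.25622250e-04]), 'force': array([-0.01129231,  0.38123076, -0.21313564]), 'torque': array([0.0485615 , 0.00594717, 0.01096041]), 'grasp_force': 0.0, 'gripper_width': 0.08535794853905208} 0.0187
```

View pics/top0.png

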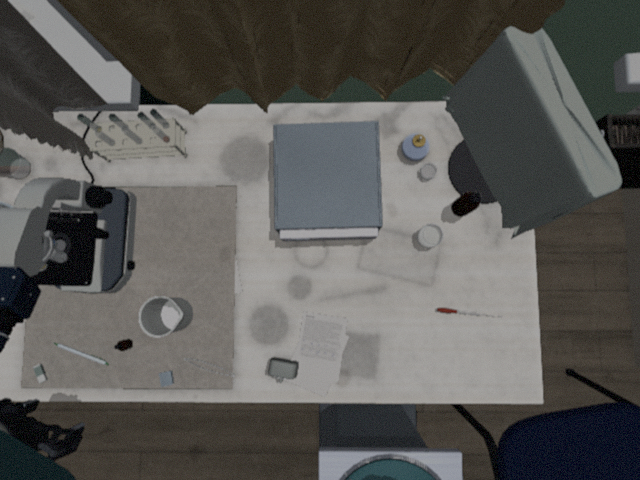

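View pics/scene0.png

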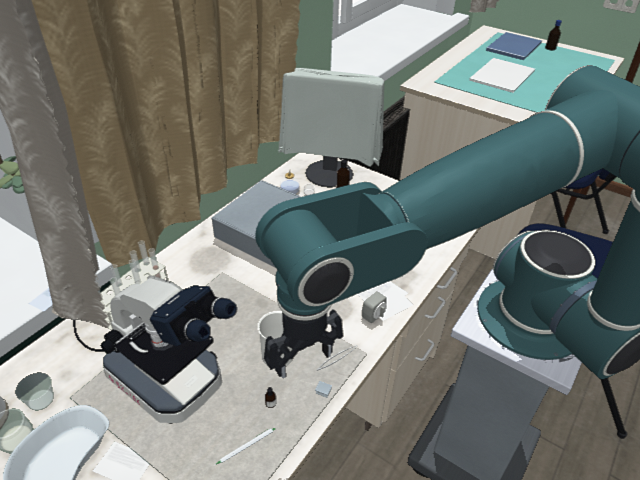

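The top view shows the cabinet (roof about 275–381 × 122–230, white front at row ~234), the pipette (red bulb at 445,310 and tip near 502,317), the jar (428,237), the bottle (465,204) and the beaker (160,316). The scene view shows the arm hiding the right side of the desk. Next I'll measure these.

```bash
cat > h.py <<'E'
import numpy as np,cv2
def ray(f,uv,z):
    K,R,t=f["camera_matrix"],f["R"],f["t"]
    uv=np.atleast_2d(np.asarray(uv,float)); d=np.c_[uv,np.ones(len(uv))]@np.linalg.inv(K).T@R
    c=-R.T@t; return c+d*((z-c[2])/d[:,2])[:,None]
def cloud(f):
    K,R,t=f["camera_matrix"],f["R"],f["t"]; v,u=np.mgrid[:480,:640]; Z=f["range_z"]
    P=np.stack([(u-K[0,2])*Z/K[0,0],(v-K[1,2])*Z/K[1,1],Z],-1); return (P-t)@R
E
python3 - <<'E'
from h import *
f=dict(np.load("top0.npz")); p=f["pixels"]; hsv=cv2.cvtColor(p,cv2.COLOR_RGB2HSV); C=cloud(f)
# roof
m=((abs(C[...,2]-.081)<.012)&(f["range_z"]>0)); m[:, :255]=0; m[:,400:]=0; m[:100]=0; m[260:]=0
grey=(m&(hsv[...,1]>40)&(hsv[...,2]<170)).astype(np.uint8)
grey=cv2.morphologyEx(grey,cv2.MORPH_OPEN,np.ones((5,5)))
c=max(cv2.findContours(grey,0,cv2.CHAIN_APPROX_NONE)[0],key=cv2.contourArea)
print("px bbox",cv2.boundingRect(c),"z",np.median(C[...,2][grey>0]))
W=ray(f,c[:,0]+0.0,.081); r=cv2.minAreaRect(W[:,:2].astype(np.float32)); print("roof",r, cv2.boxPoints(r).round(4).tolist())
# red bulb
red=((hsv[...,1]>110)&((hsv[...,0]<8)|(hsv[...,0]>172))&(hsv[...,2]>60)); red[:290]=0;red[330:]=0;red[:,:420]=0;red[:,520:]=0
v,u=np.nonzero(red); print("red",u.min(),u.max(),v.min(),v.max()); W=ray(f,np.c_[u,v],.006)
q=W[:,:2]-W[:,:2].mean(0); a=np.linalg.svd(q)[2][0]; s=q@a; print(W.mean(0),a,s.min(),s.max())
crop=p[285:345,415:525]; cv2.imwrite("pics/pip.png",cv2.resize(crop[...,::-1],None,fx=7,fy=7,interpolation=cv2.INTER_CUBIC))
for n,(u,v),z in(("jar",(428,237),.056),("bottle",(465,204),.06),("beaker",(160,316),.06)):
    print(n,ray(f,(u,v),z),ray(f,(u,v),0), C[v-3:v+4:3,u-3:u+4:3,2].round(3).tolist())
print("front rows", [(u,[int(x) for x in p[226:244,u].mean(-1)]) for u in(300,330,360)])
E
```

```text
Traceback (most recent call last):
ValueError: max() iterable argument is empty
```

```bash
cat > m.py <<'E'
from h import *
f=dict(np.load("top0.npz")); p=f["pixels"]; hsv=cv2.cvtColor(p,cv2.COLOR_RGB2HSV); C=cloud(f)
print("roof px",hsv[180,330],C[180,330],"desk",hsv[300,420],C[300,420])
b=p.astype(int); m=(b[...,2]-b[...,0]>12)&(b.sum(-1)<520); m[:, :255]=0; m[:,400:]=0; m[:100]=0; m[260:]=0
grey=cv2.morphologyEx(m.astype(np.uint8),cv2.MORPH_OPEN,np.ones((5,5)))
c=max(cv2.findContours(grey,0,cv2.CHAIN_APPROX_NONE)[0],key=cv2.contourArea)
print("px bbox",cv2.boundingRect(c),"z",np.median(C[...,2][grey>0]))
W=ray(f,c[:,0]+0.0,.081); r=cv2.minAreaRect(W[:,:2].astype(np.float32)); print("roof",r, cv2.boxPoints(r).round(4).tolist())
red=((hsv[...,1]>110)&((hsv[...,0]<8)|(hsv[...,0]>172))&(hsv[...,2]>60)); red[:290]=0;red[330:]=0;red[:,:420]=0;red[:,520:]=0
v,u=np.nonzero(red); print("red",u.min(),u.max(),v.min(),v.max()); W=ray(f,np.c_[u,v],.006)
q=W[:,:2]-W[:,:2].mean(0); a=np.linalg.svd(q)[2][0]; s=q@a; print(W.mean(0),a,s.min(),s.max())
crop=p[285:345,415:525]; cv2.imwrite("pics/pip.png",cv2.resize(crop[...,::-1],None,fx=7,fy=7,interpolation=cv2.INTER_CUBIC))
for n,(u,v),z in(("jar",(428,237),.056),("bottle",(465,204),.06),("beaker",(160,316),.06)):
    print(n,ray(f,(u,v),z),ray(f,(u,v),0), C[v-3:v+4:3,u-3:u+4:3,2].round(3).tolist())
print("front rows", [(u,[int(x) for x in p[226:244,u].mean(-1)]) for u in(300,330,360)])
E
python3 m.py
```

```text
roof px [103  40 115] [0.74978249 0.13189546 0.08037318] desk [ 15  10 159] [ 0.48530253 -0.07512548 -0.00233086]
px bbox (307, 200, 27, 18) z 0.0794362647282496
roof ((0.6872508525848389, 0.15312886238098145), (0.03253134712576866, 0.06468348205089569), 23.919740676879883) [[0.6593000292778015, 0.1761000007390976], [0.6855000257492065, 0.11699999868869781], [0.7152000069618225, 0.13019999861717224], [0.6890000104904175, 0.18930000066757202]]
red 438 455 309 312
[ 0.46190884 -0.13280557  0.006     ] [-0.10713491 -0.99424449] -0.019058766075766613 0.019843061951216164
jar [[ 0.62494874 -0.0849327   0.056     ]] [[ 0.63195952 -0.09705804  0.        ]] [[0.009, 0.011, 0.009], [0.056, 0.013, 0.009], [0.047, 0.008, 0.01]]
bottle [[ 0.69796202 -0.16779957  0.06      ]] [[ 0.70996211 -0.18590349  0.        ]] [[0.08, 0.085, 0.092], [0.082, 0.086, 0.088], [0.073, 0.079, 0.084]]
beaker [[0.45174843 0.50793082 0.06      ]] [[0.44871546 0.53108497 0.        ]] [[0.03, 0.011, 0.005], [0.031, 0.012, 0.005], [0.031, 0.011, 0.007]]
front rows [(300, [108, 95, 96, 118, 152, 162, 166, 164, 163, 165, 163, 153, 129, 91, 77, 88, 99, 101]), (330, [100, 84, 101, 143, 162, 164, 164, 164, 165, 163, 154, 121, 74, 72, 88, 100, 105, 105]), (360, [87, 99, 141, 163, 164, 162, 162, 163, 166, 155, 119, 72, 68, 82, 101, 102, 101, 102])]
```

View pics/pip.png

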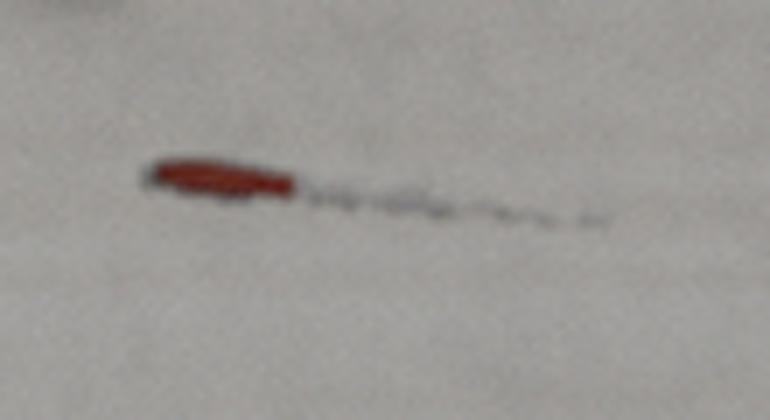

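The crop shows the red bulb from about (436,310) to (457,311.5) and the tube running to about (502,316.7). I'll refit the roof by height.

```bash
cat > m2.py <<'E'
from h import *
f=dict(np.load("top0.npz")); p=f["pixels"].astype(int); C=cloud(f)
m=(C[...,2]>.06)&(C[...,2]<.1)&(f["range_z"]>0); m[:, :255]=0; m[:,400:]=0; m[:105]=0; m[260:]=0
m=cv2.morphologyEx((m&(p.mean(-1)<140)).astype(np.uint8),cv2.MORPH_OPEN,np.ones((5,5)))
c=max(cv2.findContours(m,0,cv2.CHAIN_APPROX_NONE)[0],key=cv2.contourArea); print(cv2.boundingRect(c))
W=ray(f,c[:,0],.081); r=cv2.minAreaRect(W[:,:2].astype(np.float32)); print("roof",r,cv2.boxPoints(r).round(4).tolist())
# white panel front/top edge: z=.068, outer edge = last bright row
us=np.arange(288,374); g=p.mean(-1)
def edge(u,v0,v1,sgn):
    col=np.array([g[v,u-1:u+2].mean() for v in range(v0,v1)]); d=sgn*np.diff(col); i=d.argmax()
    return v0+i+.5
# inner grey->white edge = roof front edge line (z .081); white -> dark edge lower
e1=np.array([edge(u,224,236,1) for u in us]); e2=np.array([edge(u,232,246,-1) for u in us])
for e,z in((e1,.081),(e2,.068),(e2,.012)):
    L=cv2.fitLine(ray(f,np.c_[us,e],z)[:,:2].astype(np.float32),cv2.DIST_HUBER,0,.001,.001).ravel(); L=L if L[1]>0 else np.r_[-L[:2],L[2:]]
    print(z,"yaw",np.arctan2(-L[0],L[1]),L[2:])
bright=(g>140).astype(np.uint8); bright[:226]=0;bright[242:]=0;bright[:,:270]=0;bright[:,390:]=0
lab=cv2.connectedComponentsWithStats(bright); i=lab[1][234,330]; print("panel px",lab[2][i])
k=ray(f,[[436,310],[457,311.5],[502,316.7]],.005); print("pip",k.round(4).tolist(),np.linalg.norm(k[2]-k[0]),np.arctan2(*(k[2]-k[0])[1::-1]))
for v in (305,308,310,312,314,316): print(v,C[v,440:505:6,2].round(4))
E
python3 m2.py
```

```text
(273, 121, 110, 109)
roof ((0.7626258730888367, 0.1389760822057724), (0.24134127795696259, 0.23685741424560547), 1.2657595872879028) [[0.6394000053405762, 0.2547000050544739], [0.644599974155426, 0.017899999395012856], [0.8859000205993652, 0.02319999970495701], [0.8806999921798706, 0.25999999046325684]]
0.081 yaw 0.023772314 [0.641495   0.13129844]
0.068 yaw 0.024543243 [0.6237316  0.13141161]
0.012 yaw 0.024543481 [0.63075876 0.1315669 ]
panel px [280 228 110  14 873]
pip [[0.4626, -0.1096, 0.005], [0.4592, -0.1572, 0.005], [0.4475, -0.2585, 0.005]] 0.14973262961806172 -1.6722248999215719
305 [-0.0007 -0.0019 -0.0035 -0.0028 -0.0021 -0.0012 -0.0002 -0.0043 -0.0004
 -0.0029  0.0012]
308 [ 0.0124  0.0079  0.0014 -0.0009 -0.0011 -0.0002 -0.0009 -0.0013  0.0009
  0.0015  0.0011]
310 [ 0.0126  0.0104  0.0088  0.0082 -0.0006 -0.0005 -0.0027 -0.0004 -0.0042
 -0.0003  0.0005]
312 [-0.0017  0.0086  0.0103  0.0075  0.0071  0.0053  0.0051 -0.0005 -0.0031
 -0.0067  0.0003]
314 [-0.0002 -0.0027 -0.0005  0.0007 -0.0018 -0.0027  0.0051  0.0046  0.0042
 -0.0016 -0.0045]
316 [-0.0011 -0.0029 -0.0005  0.0033 -0.0007 -0.0022  0.001  -0.0027 -0.0011
 -0.0041 -0.    ]
```

Measurements fit the given sizes: the roof is 241×237 mm with yaw +0.024, the latched face is at x≈0.624, y≈0.135, and the bulb grip point is at (0.461,-0.1415) with the pipette axis about 6° off -y. First I'll square up the tool and close the fingers.

```bash
python3 -m pendant '[[[0,0,1],[0,0,0],0],[[0,0,1],[0,0,0],0],[[0,0,1],[0,0,0],0],[[0,0,1],[0,0,0],0],[[0,0,1],[0,0,0],0],[[0,0,1],[0,0,0],0],[[0,0,1],[0,0,0],0],[[0,0,1],[0,0,0],0],[[0,0,1],[0,0,0],0],[[0,0,1],[0,0,0],0],[[0,0,1],[0,0,0],0],[[0,0,1],[0,0,0],0]]'
cat > st.py <<'E'
from station import robot
from scipy.spatial.transform import Rotation as Q
s=robot.read_state(); q=s["eef_rot"]; R=Q.from_quat([q[1],q[2],q[3],q[0]]).as_matrix()
print(s["time"],s["tool_pos"].round(4),"F",s["force"].round(1),"w",round(s["gripper_width"],4),s["grasp_force"]); print("x",R[:,0].round(3),"y",R[:,1].round(3)); print(s["joint_positions"].round(2))
E
python3 st.py
```

```text
time: 1.6
tool_pos: [0.2873, 0.6107, 0.2094]
eef_rot: [0.0, 0.678, 0.735, -0.0]
force: [0.2, -0.3, -0.9]
gripper_width: 0.0
grasp_force: 0.0
1.6 [0.2873 0.6107 0.2094] F [ 0.2 -0.3 -0.9] w 0.0 0.0
x [-0.081  0.997 -0.001] y [ 0.997  0.081 -0.   ]
[1.09 0.12 1.44 0.   1.58 1.01]
```

```bash
python3 -m pendant '[[[0,0,0.65],[-1,0,0],0],[[0,0,0],[-1,0.3,0],0],[[0,0,0],[-1,0.6,0],0],[[0,0,0],[-1,0.6,0],0],[[0,0,0],[-1,0.6,0],0],[[0,0,0],[-1,0.6,0],0],[[0,0,0],[-1,0.6,0],0],[[0,0,0],[-1,0.6,0],0],[[0,0,0],[-1,0.6,0],0],[[0,0,0],[-1,0.6,0],0],[[0,0,0],[-1,0.6,0],0],[[0,0,0],[-1,0.6,0],0]]' && python3 -m pendant '[[[0,0,0],[-1,0.6,0],0],[[0,0,0],[-1,0.6,0.5],0],[[0,0,0],[-1,0.6,1],0],[[0,0,0],[-0.9,0.6,1],0],[[0,0,0],[0,0,1],0],[[0,0,0],[0,0,1],0],[[0,0,0],[0,0,0.9],0],[[0,0,0],[0,0,0],0],[[0,0,0],[0,0,0],0]]' && python3 st.py
```

```text
time: 3.1
tool_pos: [0.4882, 0.255, 0.2095]
eef_rot: [-0.0, 0.697, 0.717, -0.0]
force: [0.1, 0.3, -0.3]
gripper_width: 0.0002
grasp_force: 0.0
time: 4.22
tool_pos: [0.5633, 0.1412, 0.0489]
eef_rot: [0.0, 0.697, 0.717, 0.0]
force: [-0.3, 0.6, 0.4]
gripper_width: -0.0
grasp_force: 0.0
4.225 [0.5633 0.1412 0.0489] F [-0.3  0.6  0.4] w -0.0 0.0
x [-0.027  1.     0.   ] y [1.    0.027 0.001]
[ 0.2   0.    1.83 -0.    1.31  0.17]
```

```bash
python3 -m pendant '[[[0,0,0],[0,0.7,0],0],[[0,0,0],[0,0.6,0],0],[[0,0,0],[0,0.25,0],0],[[0,0,0],[0,0,0],0]]' && python3 -m pendant '[[[0,0,0],[0,0.13,0],0],[[0,0,0],[0,0.13,0],0],[[0,0,0],[0,0,0],0]]'
```

```text
time: 4.72
tool_pos: [0.6097, 0.1424, 0.0484]
eef_rot: [0.0, 0.697, 0.717, 0.0]
force: [0.3, -0.2, -0.2]
gripper_width: 0.0002
grasp_force: 0.0
time: 5.1
tool_pos: [0.6173, 0.1426, 0.0478]
eef_rot: [-0.0, 0.697, 0.717, 0.0]
force: [0.3, -0.2, -0.7]
gripper_width: -0.0002
grasp_force: 0.0
```

```bash
for i in 1; do python3 -m pendant '[[[0,0,0],[0,0.1,0],0],[[0,0,0],[0,0.1,0],0],[[0,0,0],[0,0,0],0]]'; done; python3 -m pendant '[[[0,0,0],[0,0.1,0],0],[[0,0,0],[0,0.1,0],0],[[0,0,0],[0,0,0],0]]'
```

```text
time: 5.48
tool_pos: [0.6234, 0.1427, 0.0477]
eef_rot: [-0.0, 0.697, 0.717, -0.0]
force: [-0.1, 0.3, -0.1]
gripper_width: -0.0003
grasp_force: 0.0
time: 5.85
tool_pos: [0.6294, 0.1429, 0.0477]
eef_rot: [-0.0, 0.697, 0.717, -0.0]
force: [-0.5, -0.5, -0.2]
gripper_width: -0.0003
grasp_force: 0.0
```

```bash
python3 - <<'E'
from station import robot
import cv2,numpy as np
a=robot.grab_frame("top");np.savez("top1.npz",**a)
b=robot.grab_frame("scene")
A=cv2.resize(a["pixels"][180:280,260:400],None,fx=4,fy=4,interpolation=2); B=cv2.resize(b["pixels"][150:330,180:400],None,fx=2.2,fy=2.2,interpolation=2)
w=max(A.shape[1],B.shape[1]); h=max(A.shape[0],B.shape[0])
np.save("b.npy",B)
cv2.imwrite("pics/c1.png",A[...,::-1]); cv2.imwrite("pics/c2.png",B[...,::-1])
E
```

```text
(no output)
```

View pics/c1.png

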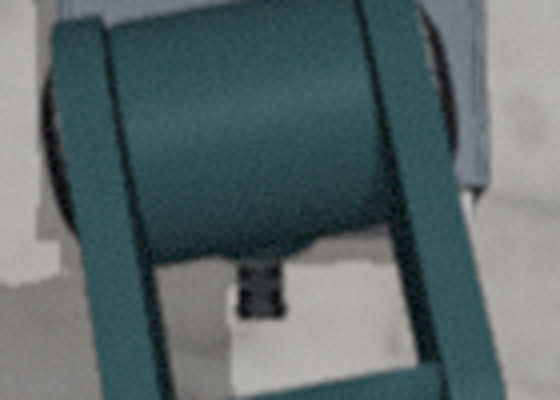

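View pics/c2.png

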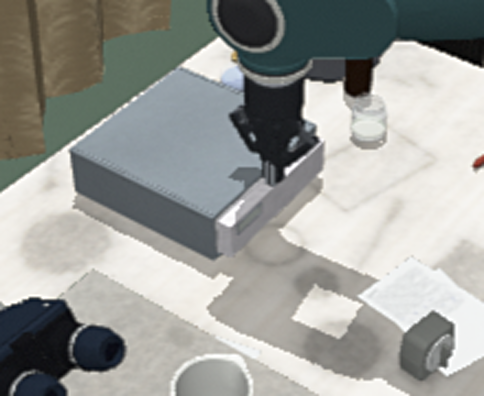

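The top view shows the wrist hiding the panel. In the scene view the closed fingers are at or just in front of the white panel, which still looks proud of the housing. I'll check both by depth.

```bash
python3 - <<'E'
from station import robot
from h import *
f=robot.grab_frame("scene");np.savez("scene1.npz",**f)
C=cloud(f);p=f["pixels"].astype(int);ok=f["range_z"]>0
c,s=np.cos(.024),np.sin(.024); D=C[...,:2]-[.7626,.139]; X=D[...,0]*c+D[...,1]*s; Y=-D[...,0]*s+D[...,1]*c; Z=C[...,2]
m=ok&(abs(Z-.040)<.022)&(abs(Y)<.1)&(X<-.08)&(X>-.2)
b=p.mean(-1)
for y0 in np.arange(-.1,.11,.02):
    k=m&(abs(Y-y0)<.01); print(round(y0,2),k.sum(),np.percentile(X[k],[10,50,90]).round(4) if k.sum() else "", np.median(b[k]) if k.sum() else "")
k=ok&(abs(Z-.081)<.006)&(abs(Y)<.1)&(abs(X)<.15); print("roof X",np.percentile(X[k],[1,50]),"z",np.median(Z[k]))
k=ok&(abs(Y+.0)<.02)&(Z>.02)&(Z<.12)&(X<-.1)&(X>-.2)&(b<60); print("finger",k.sum(),np.percentile(X[k],[5,50,95]),np.percentile(Y[k],[5,50,95]),np.percentile(Z[k],[5,50,95]))
E
```

```text
-0.1 18 [-0.1402 -0.1385 -0.1371] 127.33333333333333
-0.08 37 [-0.14   -0.1386 -0.1361] 127.66666666666667
-0.06 44 [-0.1399 -0.1382 -0.1362] 129.66666666666666
-0.04 46 [-0.1405 -0.1385 -0.1367] 130.33333333333334
-0.02 40 [-0.1405 -0.1384 -0.1367] 131.33333333333334
0.0 44 [-0.1395 -0.1381 -0.137 ] 130.33333333333334
0.02 42 [-0.1407 -0.1381 -0.1357] 130.66666666666666
0.04 47 [-0.1405 -0.1386 -0.1363] 130.33333333333334
0.06 50 [-0.14   -0.1384 -0.1368] 126.0
0.08 46 [-0.1404 -0.1388 -0.1371] 125.16666666666667
0.1 25 [-0.1405 -0.1382 -0.1365] 130.66666666666666
roof X [-0.12337833  0.01211006] z 0.07927460487436995
finger 63 [-0.14945677 -0.14362703 -0.11827403] [0.00286261 0.01359946 0.0191278 ] [0.08002211 0.1048801  0.11889534]
```

```bash
python3 st.py; python3 - <<'E'
from h import *
f=dict(np.load("scene1.npz")); P=np.array([[.6294,.1429,.0477],[.6294,.1429,.1],[.6246,.1429,.068]])
q=(P@f["R"].T+f["t"])@f["camera_matrix"].T; q=q[:,:2]/q[:,2:]; print(q)
C=cloud(f)
x0,y0=265,180; im=f["pixels"][y0:y0+90,x0:x0+80,::-1].copy(); im=cv2.resize(im,None,fx=6.5,fy=6.5,interpolation=2)
for a in q: cv2.circle(im,tuple(int(v) for v in (a-[x0,y0]+.5)*6.5),4,(0,0,255),1)
cv2.imwrite("pics/c3.png",im)
u,v=q[0].astype(int)
for r in range(v-24,v+8,4): print(r,[C[r,k].round(3).tolist() for k in (u-4,u,u+4)])
E
```

```text
6.0 [0.6292 0.1429 0.0478] F [ 0.1 -0.3 -0. ] w -0.0002 0.0
x [-0.027  1.    -0.   ] y [ 1.     0.027 -0.   ]
[ 0.18  0.14  1.68 -0.    1.32  0.16]
[[303.99792574 237.7158486 ]
 [304.0861393  223.71758901]
 [305.38493573 233.00311385]]
213 [[0.635, 0.16, 0.147], [0.621, 0.16, 0.154], [0.611, 0.156, 0.155]]
217 [[0.64, 0.153, 0.125], [0.621, 0.159, 0.139], [0.612, 0.153, 0.139]]
221 [[0.637, 0.157, 0.115], [0.625, 0.154, 0.119], [0.614, 0.15, 0.122]]
225 [[0.643, 0.149, 0.092], [0.626, 0.152, 0.103], [0.614, 0.15, 0.108]]
229 [[0.643, 0.149, 0.078], [0.625, 0.154, 0.09], [0.616, 0.148, 0.091]]
233 [[0.641, 0.152, 0.066], [0.621, 0.159, 0.08], [0.625, 0.134, 0.062]]
237 [[0.627, 0.171, 0.071], [0.622, 0.158, 0.064], [0.626, 0.133, 0.046]]
241 [[0.625, 0.174, 0.059], [0.627, 0.151, 0.042], [0.623, 0.136, 0.034]]
```

View pics/c3.png

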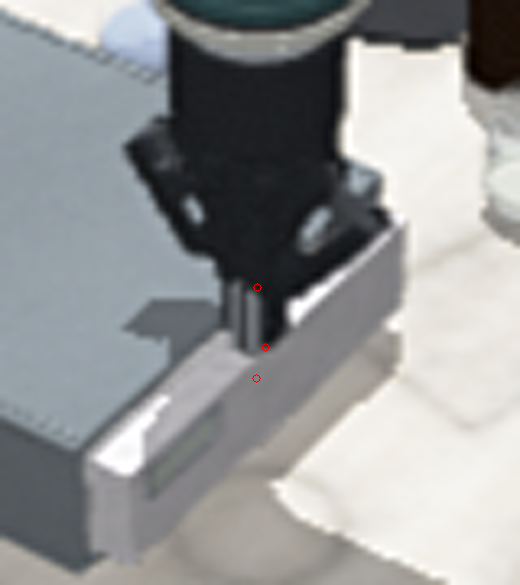

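The crop shows the grey fingertips ending near (302.7,233.8), level with the panel's top edge at about z 0.068, although the reported TCP is at z 0.048. They seem to be passing over the panel. I'll back off and measure where the tips really are.

```bash
python3 -m pendant '[[[0,0,0],[0,-1,0],0],[[0,0,0],[0,-1,0],0],[[0,0,0],[0,-0.5,0],0],[[0,0,0],[0,0,0],0],[[0,0,0],[0,0,0],0]]'; cat > tip.py <<'E'
from station import robot
from h import *
f=robot.grab_frame("scene"); C=cloud(f); t=robot.read_state()["tool_pos"]; print(t)
q=(np.array([t])@f["R"].T+f["t"])@f["camera_matrix"].T; q=q[0,:2]/q[0,2]; print("tcp px",q)
x,y=int(q[0])-35,int(q[1])-60; cv2.imwrite("pics/c4.png",cv2.circle(cv2.resize(f["pixels"][y:y+80,x:x+70,::-1],None,fx=6,fy=6,interpolation=2),(213,363),4,(0,0,255),1))
m=(f["range_z"]>0)&(np.linalg.norm(C[...,:2]-t[:2],axis=-1)<.035)&(C[...,2]>.012)
for z in np.arange(.015,.15,.01):
    k=m&(abs(C[...,2]-z)<.005); print(z.round(3),k.sum(),C[k].mean(0).round(4) if k.any() else "")
E
python3 tip.py
```

```text
time: 6.62
tool_pos: [0.555, 0.1409, 0.0481]
eef_rot: [0.0, 0.697, 0.717, 0.0]
force: [0.0, -1.3, -0.6]
gripper_width: 0.0001
grasp_force: 0.0
[0.55496379 0.1408886  0.0479173 ]
tcp px [325.61028397 247.5215223 ]
0.015 0 
0.025 0 
0.035 0 
0.045 0 
0.055 0 
0.065 2 [0.5608 0.149  0.0695]
0.075 17 [0.5519 0.1481 0.0763]
0.085 25 [0.5509 0.1483 0.0845]
0.095 36 [0.551  0.1475 0.0945]
0.105 20 [0.5515 0.1503 0.105 ]
0.115 44 [0.5545 0.151  0.116 ]
0.125 74 [0.5533 0.1484 0.1243]
0.135 37 [0.5518 0.1511 0.1347]
0.145 40 [0.5522 0.1546 0.1448]
```

View pics/c4.png

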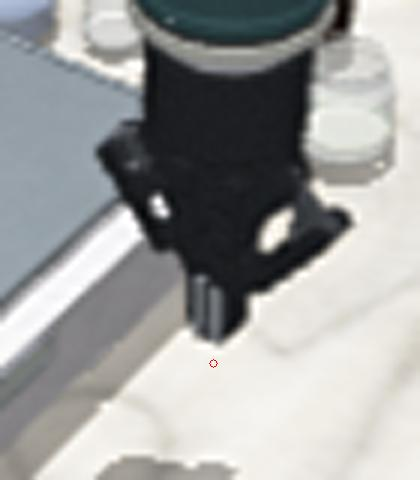

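The tip shows at about (210,343) in the crop, clearly above the projected TCP at (213,363), so the real tips are about 15–20 mm higher than reported. A careful touch on the desk will settle it.

```bash
python3 -m pendant '[[[0,0,0],[0,0,0.8],0],[[0,0,0],[0,0,0.5],0],[[0,0,0],[0,0,0],0],[[0,0,0],[0,0,0],0]]';  python3 -m pendant '[[[0,0,0],[0,0,0.1],0],[[0,0,0],[0,0,0.1],0],[[0,0,0],[0,0,0],0]]'
```

```text
time: 7.18
tool_pos: [0.5546, 0.1409, 0.0094]
eef_rot: [0.0, 0.697, 0.717, 0.0]
force: [0.7, 0.4, 0.7]
gripper_width: 0.0
grasp_force: 0.0
time: 7.55
tool_pos: [0.5541, 0.1409, 0.0026]
eef_rot: [-0.0, 0.697, 0.717, -0.0]
force: [-0.4, 0.3, 0.1]
gripper_width: -0.0001
grasp_force: 0.0
```

```bash
python3 -m pendant '[[[0,0,0],[0,0,0.1],0],[[0,0,0],[0,0,0],0]]'; python3 -m pendant '[[[0,0,0],[0,0,0.1],0],[[0,0,0],[0,0,0],0]]'
```

```text
time: 7.8
tool_pos: [0.5541, 0.1408, -0.0005]
eef_rot: [-0.0, 0.697, 0.717, -0.0]
force: [-0.7, 0.1, -0.7]
gripper_width: 0.0001
grasp_force: 0.0
time: 8.05
tool_pos: [0.5541, 0.1408, -0.0035]
eef_rot: [-0.0, 0.697, 0.717, -0.0]
force: [-0.4, -0.7, 0.4]
gripper_width: -0.0
grasp_force: 0.0
```

Reported z is -3.5 mm with no contact, so the offset is real. I'll keep going in small steps, watching the force.

```bash
python3 tip.py | head -12; python3 -m pendant '[[[0,0,0],[0,0,0.1],0],[[0,0,0],[0,0,0.1],0],[[0,0,0],[0,0,0],0]]' | egrep "pos|force"; python3 -m pendant '[[[0,0,0],[0,0,0.1],0],[[0,0,0],[0,0,0],0]]'| egrep "pos|force"
```

```text
[ 0.55414247  0.14085031 -0.00333038]
tcp px [325.30015026 260.80398955]
0.015 2 [0.556  0.1432 0.0144]
0.025 16 [0.5511 0.1496 0.0262]
0.035 28 [0.548  0.1467 0.0342]
0.045 30 [0.5509 0.1483 0.045 ]
0.055 21 [0.5515 0.1496 0.0551]
0.065 53 [0.5521 0.1495 0.0662]
0.075 56 [0.5535 0.148  0.0743]
0.085 42 [0.5555 0.1514 0.0847]
0.095 36 [0.5537 0.1552 0.0951]
0.105 48 [0.5482 0.1543 0.1052]
tool_pos: [0.554, 0.1408, -0.0096]
force: [-0.3, 0.7, -0.4]
grasp_force: 0.0
tool_pos: [0.5541, 0.1408, -0.0125]
force: [-0.2, 0.1, -0.2]
grasp_force: 0.0
```

```bash
python3 -m pendant '[[[0,0,0],[0,0,0.07],0],[[0,0,0],[0,0,0],0]]' | egrep "pos|force"
```

```text
tool_pos: [0.5541, 0.1408, -0.0145]
force: [-0.4, 0.2, -0.7]
grasp_force: 0.0
```

```bash
for i in 1; do python3 -m pendant '[[[0,0,0],[0,0,0.05],0],[[0,0,0],[0,0,0],0]]' | egrep "pos|force"; done; python3 -m pendant '[[[0,0,0],[0,0,0.05],0],[[0,0,0],[0,0,0],0]]' | egrep "pos|force"
```

```text
tool_pos: [0.5542, 0.1409, -0.0159]
force: [-0.5, 0.1, -0.9]
grasp_force: 0.0
tool_pos: [0.5542, 0.1409, -0.0174]
force: [0.5, 0.6, 0.4]
grasp_force: 0.0
```

```bash
python3 -m pendant '[[[0,0,0],[0,0,0.05],0],[[0,0,0],[0,0,0],0]]' | egrep "pos|force"
```

```text
tool_pos: [0.5541, 0.1409, -0.019]
force: [0.5, -0.0, 0.1]
grasp_force: 0.0
```

```bash
python3 -m pendant '[[[0,0,0],[0,0,0.05],0],[[0,0,0],[0,0,0],0]]' | egrep "pos|force"
```

```text
tool_pos: [0.5541, 0.1409, -0.0204]
force: [0.3, 0.5, 0.4]
grasp_force: 0.0
```

```bash
python3 -m pendant '[[[0,0,0],[0,0,0.05],0],[[0,0,0],[0,0,0],0]]' | egrep "pos|force"
```

```text
tool_pos: [0.5544, 0.1409, -0.0215]
force: [-1.3, -0.1, 4.7]
grasp_force: 2.3
```

Contact came at reported z = -0.021, so true tip height is reported z + 21 mm. Now I'll lift to a true height of about 45 mm (reported 0.024) and press.

```bash
python3 -m pendant '[[[0,0,0],[0,0,-0.8],0],[[0,0,0],[0,0.6,-0.75],0],[[0,0,0],[0,0.8,0],0],[[0,0,0],[0,0.2,0],0],[[0,0,0],[0,0,0],0]]'; python3 -m pendant '[[[0,0,0],[0,0.15,0],0],[[0,0,0],[0,0,0],0]]' | egrep "pos|force"
```

```text
time: 10.85
tool_pos: [0.6017, 0.1421, 0.024]
eef_rot: [-0.0, 0.698, 0.717, -0.0]
force: [0.1, -0.2, 0.6]
gripper_width: 0.0001
grasp_force: 0.0
tool_pos: [0.6065, 0.1423, 0.0246]
force: [0.6, -0.1, -0.0]
grasp_force: 0.0
```

```bash
python3 -m pendant '[[[0,0,0],[0,0.13,0],0],[[0,0,0],[0,0,0],0]]' | egrep "pos|force"
```

```text
tool_pos: [0.6107, 0.1424, 0.0247]
force: [0.3, -0.2, 0.1]
grasp_force: 0.0
```

```bash
python3 -m pendant '[[[0,0,0],[0,0.1,0],0],[[0,0,0],[0,0,0],0]]' | egrep "pos|force"
```

```text
tool_pos: [0.6133, 0.1425, 0.0247]
force: [-5.4, 0.3, 3.2]
grasp_force: 2.6
```

```bash
python3 -m pendant '[[[0,0,0],[0,0.1,0],0],[[0,0,0],[0,0,0],0]]' | egrep "pos|force"
```

```text
tool_pos: [0.6163, 0.1425, 0.0246]
force: [-4.7, -0.8, 2.2]
grasp_force: 2.6
```

```bash
python3 -m pendant '[[[0,0,0],[0,0.1,0],0],[[0,0,0],[0,0.1,0],0],[[0,0,0],[0,0.05,0],0],[[0,0,0],[0,0,0],0]]' | egrep "pos|force"
```

```text
tool_pos: [0.6238, 0.1427, 0.0247]
force: [-6.1, -0.5, 2.7]
grasp_force: 2.7
```

```bash
python3 -m pendant '[[[0,0,0],[0,0.07,0],0],[[0,0,0],[0,0,0],0]]' | egrep "pos|force"
```

```text
tool_pos: [0.6252, 0.1427, 0.0246]
force: [-11.4, -0.1, 5.0]
grasp_force: 6.1
```

```bash
python3 -m pendant '[[[0,0,0],[0,0.07,0],0],[[0,0,0],[0,0,0],0]]' | egrep "pos|force"
```

```text
tool_pos: [0.6255, 0.1428, 0.0246]
force: [-30.7, -3.7, 16.6]
grasp_force: 16.0
```

At the stop (30 N). I'll retreat fast, clear of the drawer, then carry on to above the pipette.

```bash
python3 -m pendant '[[[0,0,0],[0,-1,-0.6],0],[[0,0,0],[0,-1,-1],0],[[0,0,0],[0,-0.3,-1],0],[[0,0,0],[0,-0.2,-1],20],[[0,0,0],[-1,-0.2,0],40],[[0,0,0],[-1,-0.4,0],40],[[0,0,0],[-1,-0.4,0],40],[[0,0,0],[-1,-0.4,0],40],[[0,0,0],[-1,-0.4,0],40],[[0,0,0],[-1,-0.4,0],40],[[0,0,0],[-1,-0.4,0],40],[[0,0,0],[-1,-0.4,0],40]]' 20 && python3 -m pendant '[[[0,0,0.75],[-1,-0.25,0],40],[[0,0,0.75],[-0.3,0,0],40],[[0,0,0],[0,0,0],40],[[0,0,0],[0,0,0],40]]' && python3 st.py && python3 - <<'E'
from station import robot
from h import *
for n in("top","scene"):
    f=robot.grab_frame(n); np.savez(n+"2.npz",**f)
f=dict(np.load("top2.npz")); cv2.imwrite("pics/t2.png",f["pixels"][...,::-1])
E
```

```text
time: 14.35
tool_pos: [0.4695, -0.1025, 0.1329]
eef_rot: [0.0, 0.697, 0.717, 0.0]
force: [0.5, 0.3, -0.5]
gripper_width: 0.04
grasp_force: 0.0
time: 14.85
tool_pos: [0.4629, -0.1403, 0.1327]
eef_rot: [0.0, 0.742, 0.67, 0.0]
force: [0.3, -0.3, -0.5]
gripper_width: 0.0402
grasp_force: 0.0
14.85 [ 0.4629 -0.1403  0.1327] F [ 0.3 -0.3 -0.5] w 0.0402 0.0
x [0.102 0.995 0.   ] y [ 0.995 -0.102  0.   ]
[-0.35 -0.28  1.94  0.    1.48 -0.25]
```

View pics/t2.png

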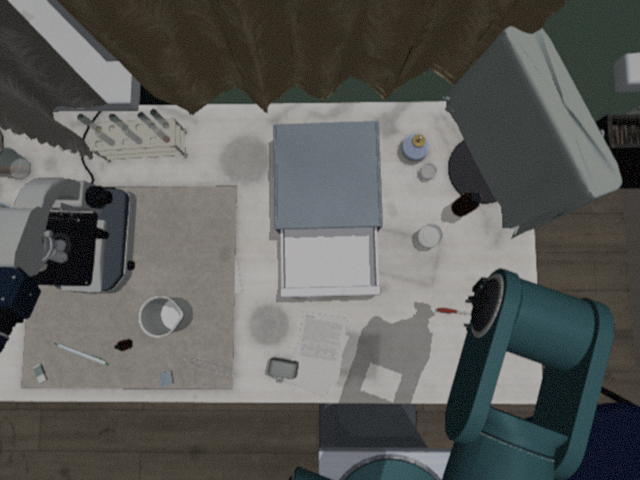

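The drawer is fully out (front edge at row ~292) and the gripper hangs just right of the bulb (445,310). Before descending I'll check the fingers' real x/y by depth.

```bash
python3 - <<'E'
from h import *
f=dict(np.load("scene2.npz")); C=cloud(f); p=f["pixels"].astype(int); t=np.array([.4629,-.1403,.1327])
m=(f["range_z"]>0)&(np.linalg.norm(C[...,:2]-t[:2],axis=-1)<.1)
for z in np.arange(.145,.28,.01):
    k=m&(abs(C[...,2]-z)<.005); print(z.round(3),k.sum(),C[k].min(0).round(3)[:2],C[k].mean(0).round(3)[:2],C[k].max(0).round(3)[:2] if k.any() else "") if k.any() else print(z)
b=p; red=(b[...,0]>1.8*b[...,1])&(b[...,0]>70)&(f["range_z"]>0)&(C[...,2]<.03)&(abs(C[...,1]+.14)<.06)
print("red",red.sum(),C[red].mean(0),C[red].min(0),C[red].max(0)); v,u=np.nonzero(red); W=ray(f,np.c_[u,v],.006); print(W.mean(0),W.min(0),W.max(0))
q=(np.array([t])@f["R"].T+f["t"])@f["camera_matrix"].T; print(q[0,:2]/q[0,2])
g=dict(np.load("top2.npz")); G=cloud(g); k=(abs(G[...,0]-.53)<.15)&(abs(G[...,1]-.13)<.12)&(g["range_z"]>0)
# drawer panel top edge
kk=k&(G[...,2]>.055)&(G[...,2]<.078)&(abs(G[...,1]-.13)<.08)&(G[...,0]<.56); print("panel",kk.sum(),np.percentile(G[kk][:,0],[2,50,98]))
kk=k&(abs(G[...,2]-.0155)<.008)&(G[...,0]>.53)&(G[...,0]<.62); print("floor",np.percentile(G[kk],[2,50,98],axis=0).round(4).tolist())
E
```

```text
0.145
0.155 10 [ 0.437 -0.152] [ 0.471 -0.138] [ 0.49  -0.128]
0.165 37 [ 0.431 -0.154] [ 0.462 -0.135] [ 0.497 -0.123]
0.175 38 [ 0.428 -0.154] [ 0.459 -0.134] [ 0.496 -0.123]
0.185 42 [ 0.427 -0.153] [ 0.462 -0.136] [ 0.498 -0.123]
0.195 34 [ 0.417 -0.152] [ 0.465 -0.133] [ 0.5   -0.122]
0.205 91 [ 0.41  -0.159] [ 0.462 -0.135] [ 0.515 -0.118]
0.215 82 [ 0.407 -0.157] [ 0.464 -0.135] [ 0.518 -0.117]
0.225 93 [ 0.403 -0.156] [ 0.459 -0.132] [ 0.521 -0.118]
0.235 94 [ 0.4   -0.159] [ 0.463 -0.13 ] [ 0.526 -0.117]
0.245 116 [ 0.397 -0.144] [ 0.461 -0.129] [ 0.525 -0.116]
0.255 156 [ 0.395 -0.162] [ 0.459 -0.131] [ 0.53  -0.116]
0.265 100 [ 0.396 -0.149] [ 0.452 -0.13 ] [ 0.512 -0.119]
0.275 23 [ 0.423 -0.143] [ 0.43 -0.13] [ 0.444 -0.124]
red 20 [ 0.46172051 -0.129229    0.00939186] [ 0.4585684  -0.15119514  0.00463041] [ 0.46787025 -0.11170317  0.01334848]
[ 0.46340353 -0.13317214  0.006     ] [ 0.46031529 -0.15502947  0.006     ] [ 0.46843632 -0.11545113  0.006     ]
[405.21666668 188.09182694]
panel 691 [0.49525112 0.506104   0.51683962]
floor [[0.5316, 0.0357, 0.0111], [0.5752, 0.1351, 0.015], [0.6192, 0.2347, 0.0188]]
```

```bash
python3 -m pendant '[[[0,0,0],[0,0,1],40],[[0,0,0],[0,0,1],40],[[0,0,0],[0,0,1],40],[[0,0,0],[0,0,1],40],[[0,0,0],[0,0,0.7],40],[[0,0,0],[0,0,0.2],40],[[0,0,0],[0,0,0.17],40],[[0,0,0],[0,0,0],40],[[0,0,0],[0,0,0],30]]' 20 && python3 -m pendant '[[[0,0,0],[0,0,0],20],[[0,0,0],[0,0,0],14],[[0,0,0],[0,0,0],10],[[0,0,0],[0,0,0],6],[[0,0,0],[0,0,0],5],[[0,0,0],[0,0,0],5]]' 20
```

```text
time: 16.08
tool_pos: [0.4632, -0.1408, -0.0187]
eef_rot: [0.0, 0.743, 0.67, 0.0]
force: [-0.4, 0.3, 0.5]
gripper_width: 0.0301
grasp_force: 0.0
time: 16.82
tool_pos: [0.4629, -0.1407, -0.0193]
eef_rot: [0.0, 0.743, 0.669, 0.0]
force: [0.1, 0.9, 1.6]
gripper_width: 0.0112
grasp_force: 20.5
```

The bulb is gripped (11.2 mm, 20 N). Lift and carry it to the drawer.

```bash
python3 -m pendant '[[[0,0,0],[0,0,-0.3],5],[[0,0,0],[0,0,-0.6],5],[[0,0,0],[0,0,-1],5],[[0,0,0],[0,0,-1],5],[[0,0,0],[0,0,-0.8],5],[[0,0,-0.5],[0,0,-0.3],5],[[0,0,-0.5],[0,0,0],5],[[0,0,-0.5],[0,0,0],5],[[0,0,0],[0.5,0.2,0],5],[[0,0,0],[0.8,0.3,0],5],[[0,0,0],[0.8,0.3,0],5],[[0,0,0],[0.8,0.3,0],5]]' 20 && python3 -m pendant '[[[0,0,0],[0.8,0.3,0],5],[[0,0,0],[0.8,0.3,0],5],[[0,0,0],[0.8,0.3,0],5],[[0,0,0],[0.8,0.3,0],5],[[0,0,0],[0.8,0.3,0],5],[[0,0,0],[0.8,0.3,0],5],[[0,0,0],[0.8,0.3,0],5],[[0,0,0],[0.8,0.3,0],5],[[0,0,0],[0.8,0.3,0],5],[[0,0,0],[0.5,0.3,0],5],[[0,0,0],[0,0,0],5],[[0,0,0],[0,0,0],5]]' 20 && python3 st.py; python3 - <<'E'
from station import robot
from h import *
f=robot.grab_frame("scene"); cv2.imwrite("pics/s3.png",cv2.resize(f["pixels"][150:330,200:440,::-1],None,fx=3.3,fy=3.3,interpolation=2))
E
```

```text
time: 18.32
tool_pos: [0.4938, -0.0512, 0.1014]
eef_rot: [0.0, 0.698, 0.716, 0.0]
force: [0.3, 1.0, -0.0]
gripper_width: 0.0113
grasp_force: 20.3
time: 19.82
tool_pos: [0.577, 0.1802, 0.1005]
eef_rot: [-0.0, 0.698, 0.717, -0.0]
force: [-0.8, -0.0, -1.3]
gripper_width: 0.0112
grasp_force: 20.3
19.825 [0.577  0.1802 0.1005] F [-0.8 -0.  -1.3] w 0.0112 20.251328945159912
x [-0.027  1.    -0.   ] y [ 1.     0.027 -0.   ]
[ 0.26  0.01  1.73 -0.    1.4   0.23]
```

View pics/s3.png

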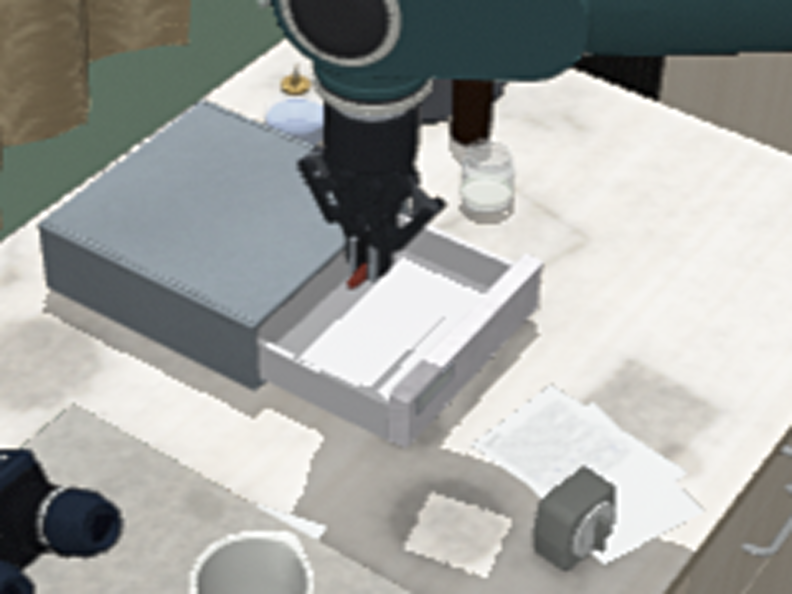

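The pipette is held by its bulb (360,275 in the crop) above the open drawer, and the knuckles fit between the panel and the roof at x≈0.577. Lowering.

```bash
python3 -m pendant '[[[0,0,0],[0,0,0.5],5],[[0,0,0],[0,0,0.8],5],[[0,0,0],[0,0,0.8],5],[[0,0,0],[0,0,0.6],5],[[0,0,0],[0,0,0.3],5],[[0,0,0],[0,0,0.2],5],[[0,0,0],[0,0,0],5],[[0,0,0],[0,0,0],5]]' 20 | egrep "pos|force|time"
```

```text
time: 20.88
tool_pos: [0.5775, 0.1806, 0.0053]
force: [-0.3, -0.7, 0.2]
grasp_force: 20.3
```

```bash
python3 -m pendant '[[[0,0,0],[0,0,0.1],5],[[0,0,0],[0,0,0.07],5],[[0,0,0],[0,0,0],5],[[0,0,0],[0,0,0],5]]' 20 | egrep "pos|force|time"; python3 - <<'E'
from station import robot
from h import *
f=robot.grab_frame("scene"); np.savez("scene4.npz",**f); cv2.imwrite("pics/s4.png",cv2.resize(f["pixels"][200:290,260:380,::-1],None,fx=6,fy=6,interpolation=2))
E
```

```text
time: 21.38
tool_pos: [0.5772, 0.1805, -0.0004]
force: [1.2, -0.1, 0.0]
grasp_force: 20.3
```

View pics/s4.png

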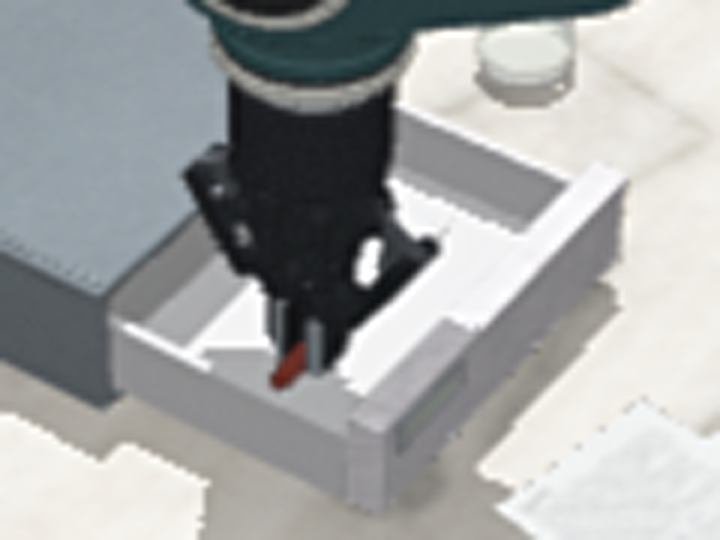

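The bulb (290,365) is just above the drawer floor and clear of the walls. That was my tenth and last picture. A final 3 mm down, then release.

```bash
python3 -m pendant '[[[0,0,0],[0,0,0.05],5],[[0,0,0],[0,0,0.05],5],[[0,0,0],[0,0,0],5],[[0,0,0],[0,0,0],5]]' 20 | egrep "pos|force|time"
```

```text
time: 21.92
tool_pos: [0.5771, 0.1805, -0.0035]
force: [0.3, 0.7, 0.1]
grasp_force: 20.2
```

```bash
python3 -m pendant '[[[0,0,0],[0,0,0],11],[[0,0,0],[0,0,0],13],[[0,0,0],[0,0,0],16],[[0,0,0],[0,0,0],20],[[0,0,0],[0,0,0],26],[[0,0,0],[0,0,0],28],[[0,0,0],[0,0,0],28],[[0,0,0],[0,0,-0.4],28],[[0,0,0],[0,0,-0.8],28],[[0,0,0],[0,0,-1],28],[[0,0,0],[0,0,-1],28],[[0,0,0],[0,0,-1],28]]' | egrep "pos|force|time"
python3 -m pendant '[[[0,0,0],[0,-1,0],20],[[0,0,0],[0,-1,0],10],[[0,0,0],[-0.5,-1,0],0],[[0,0,0],[-0.5,-1,0],0],[[0,0,0],[-0.5,-1,0],0],[[0,0,0],[0,0,0],0],[[0,0,0],[0,0,0],0]]' | egrep "pos|force|time"
python3 - <<'E'
from station import robot
from h import *
for n in("top","scene"):
    f=robot.grab_frame(n); np.savez(n+"5.npz",**f); C=cloud(f); b=f["pixels"].astype(int)
    red=(b[...,0]>1.8*b[...,1])&(b[...,0]>60)&(f["range_z"]>0)&(abs(C[...,0]-.57)<.09)&(abs(C[...,1]-.13)<.12)&(C[...,2]<.1)
    v,u=np.nonzero(red)
    if len(u)<4: print(n,len(u)); continue
    W=ray(f,np.c_[u,v],.0215); q=W[:,:2]-W[:,:2].mean(0); a=np.linalg.svd(q)[2][0]; s=q@a
    print(n,len(u),W.mean(0),a,s.min(),s.max(),"z",np.median(C[red][:,2]))
    if n=="scene":
        for y in np.arange(.03,.22,.02):
            k=(abs(C[...,1]-y)<.01)&(abs(C[...,0]-.575)<.025)&(f["range_z"]>0); print(round(y,2),np.percentile(C[k][:,2],[5,50,95]).round(4))
E
```

```text
time: 23.42
tool_pos: [0.5771, 0.1805, 0.1245]
force: [0.9, 0.2, -1.2]
grasp_force: 0.0
time: 24.3
tool_pos: [0.4289, 0.1316, 0.1234]
force: [-0.2, 0.2, -0.4]
grasp_force: 0.0
top 33 [0.57630425 0.18916086 0.0215    ] [ 0.0010096  -0.99999949] -0.017325423725549027 0.01954581710373057 z 0.026657566568346364
scene 29 [0.57718272 0.18678796 0.0215    ] [-0.01146013  0.99993433] -0.021052816577268835 0.019216779037027634 z 0.02580390238878209
0.03 [0.0129 0.0318 0.0528]
0.05 [0.0114 0.0142 0.0182]
0.07 [0.0108 0.0144 0.0183]
0.09 [0.0112 0.0148 0.0196]
0.11 [0.0106 0.0152 0.0206]
0.13 [0.0111 0.0153 0.0232]
0.15 [0.0112 0.016  0.024 ]
0.17 [0.0111 0.0158 0.0265]
0.19 [0.0115 0.0157 0.0267]
0.21 [0.0125 0.0173 0.0272]
```

The pipette lies flat in the drawer: the bulb's top is at z≈0.027, it is aligned with y, and its middle is at y≈0.136 against the drawer's 0.1345. Now I'll lower the closed fingers in front of the panel and push it in gently.

```bash
python3 -m pendant '[[[0,0,0],[0,0,1],0],[[0,0,0],[0,0,1],0],[[0,0,0],[0,0,1],0],[[0,0,0],[0,0.5,0.3],0],[[0,0,0],[0,0.5,0],0],[[0,0,0],[0,0.5,0],0],[[0,0,0],[0,0.2,0],0],[[0,0,0],[0,0.12,0],0],[[0,0,0],[0,0.12,0],0],[[0,0,0],[0,0.15,0],0],[[0,0,0],[0,0.18,0],0],[[0,0,0],[0,0.2,0],0]]' | egrep "pos|force|time"; python3 -m pendant '[[[0,0,0],[0,0.22,0],0],[[0,0,0],[0,0.22,0],0],[[0,0,0],[0,0.22,0],0],[[0,0,0],[0,0.22,0],0],[[0,0,0],[0,0.22,0],0],[[0,0,0],[0,0.22,0],0],[[0,0,0],[0,0.22,0],0],[[0,0,0],[0,0.22,0],0],[[0,0,0],[0,0.22,0],0],[[0,0,0],[0,0.22,0],0],[[0,0,0],[0,0.22,0],0],[[0,0,0],[0,0.22,0],0]]' | egrep "pos|force|time"
```

```text
time: 25.9
tool_pos: [0.5028, 0.1334, 0.0236]
force: [-3.2, -0.8, 2.7]
grasp_force: 2.1
time: 27.4
tool_pos: [0.582, 0.1354, 0.0234]
force: [-5.4, -3.2, 4.2]
grasp_force: 3.0
```

```bash
python3 -m pendant '[[[0,0,0],[0,0.22,0],0],[[0,0,0],[0,0.22,0],0],[[0,0,0],[0,0.22,0],0],[[0,0,0],[0,0.2,0],0],[[0,0,0],[0,0.15,0],0],[[0,0,0],[0,0.12,0],0],[[0,0,0],[0,0.12,0],0],[[0,0,0],[0,0,0],0]]' | egrep "pos|force|time"; python3 -m pendant '[[[0,0,0],[0,0.08,0],0],[[0,0,0],[0,0.05,0],0],[[0,0,0],[0,0,0],0]]' | egrep "pos|force|time"
```

```text
time: 28.4
tool_pos: [0.6194, 0.1364, 0.0232]
force: [-4.5, -1.6, 2.5]
grasp_force: 2.6
time: 28.78
tool_pos: [0.6232, 0.1365, 0.0233]
force: [-5.9, -2.6, 2.6]
grasp_force: 2.8
```

```bash
python3 -m pendant '[[[0,0,0],[0,0.07,0],0],[[0,0,0],[0,0.07,0],0],[[0,0,0],[0,0,0],0]]' | egrep "pos|force|time"
```

```text
time: 29.15
tool_pos: [0.6254, 0.1366, 0.0232]
force: [-26.2, -4.8, 14.3]
grasp_force: 13.3
```

It's at the stop. Release, straight back out of the way, and check.

```bash
python3 -m pendant '[[[0,0,0],[0,-1,0],0],[[0,0,0],[0,-1,0],0],[[0,0,0],[0,-1,-0.5],0],[[0,0,0],[0,-1,-1],0],[[0,0,0],[0,-1,-1],0],[[0,0,0],[0,-1,-1],0],[[0,0,0],[0,-0.5,-1],0],[[0,0,0],[0,0,0],0],[[0,0,0],[0,0,0],0],[[0,0,0],[0,0,0],0],[[0,0,0],[0,0,0],0],[[0,0,0],[0,0,0],0]]'; python3 -m pendant '[[[0,0,0],[0,0,0],0],[[0,0,0],[0,0,0],0],[[0,0,0],[0,0,0],0],[[0,0,0],[0,0,0],0],[[0,0,0],[0,0,0],0],[[0,0,0],[0,0,0],0],[[0,0,0],[0,0,0],0],[[0,0,0],[0,0,0],0]]' | egrep "time|force"; python3 - <<'E'
from station import robot
from h import *
f=robot.grab_frame("scene"); C=cloud(f); ok=f["range_z"]>0
c,s=np.cos(.024),np.sin(.024); D=C[...,:2]-[.7626,.139]; X=D[...,0]*c+D[...,1]*s; Y=-D[...,0]*s+D[...,1]*c
k=ok&(abs(C[...,2]-.04)<.02)&(abs(Y)<.1)&(X<-.08)&(X>-.3); print(k.sum(),np.percentile(X[k],[5,50,95]))
E
```

```text
time: 30.65
tool_pos: [0.4324, 0.1316, 0.1581]
eef_rot: [-0.0, 0.697, 0.717, -0.0]
force: [-0.6, -0.4, 0.4]
gripper_width: 0.0001
grasp_force: 0.0
time: 31.65
force: [0.6, -0.1, 0.9]
grasp_force: 0.0
402 [-0.141024   -0.13835734 -0.13593798]
```

The face is back at X=-0.138, which matches the latched position measured at the start, and it stays there with nothing touching it.

```bash
python3 -c "
from station import robot; print(robot.close_job())"
```

```text
the job is handed in; nothing more can be done
None
```

The pipette was laid flat in the drawer, which was then pushed in, latched and still shut after 2.5 s with nothing touching it; I kept clear of the jar, bottle and beaker and handed the job in at about 32 s, but no verdict came back.

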